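# Roll the tube to the marker line, then home on the stop screws

## Task

Without gripping or lifting it, roll the steel tube along the fit-up plate and bring it to rest with its axis over the marker line for about a second, then ease it on down onto the two stop screws. Press it home against them with a steady push of about 12 N for a second or so, never more than 25 N on the stop, and leave it lying square against the screws. Leave everything else on the bench where it is.

Things in the scene. Friction and masses are not known exactly. Their poses are not given: they have to be found in the camera images.
- tube: Closed-ended round steel tube, 90 mm diameter, 160 mm long, 0.45 to 0.8 kg, loose, black plugs in its ends. Origin at its centre, y axis along the tube; x and z turn as it rolls. Starts lying across the plate (axis within 0.12 rad of the plate's y), 70 to 110 mm before the marker line (on its -x side). Rolls very easily; on the level it comes to rest by itself.
- plate: Fixed steel fit-up plate, about 320 mm (x) by 270 mm (y), on the bench. Origin at the bench surface right below the middle of the marker line; z up, x is the rolling direction, towards the stop, y runs along the marker line. Its top is level and 10 mm above the bench from x = -190 to x = +20 mm, so the tube's centre is at z = 55 mm there.
- mark_line (a point): Middle of the black marker line, 3 mm wide, across the full width of the plate, on the plate's top at plate x = 0.
- crest (a point): Middle of the edge on the plate's top at plate x = +20 mm, where the level part ends: from here on the top falls away at 3 degrees towards the stop, so the tube rolls on by itself, slowly, and then leans on the screws.
- stop: Fixed upright of the stop: dark steel plate 200 mm wide (y), 85 mm high, 8 mm thick, at the far end of the fit-up plate. Origin at the bench surface, in the middle of its face that looks to the tube, 115 mm beyond the marker line; axes as the plate's. It carries the two stop screws, rigid and locked: they do not give under a push.
- screw_axis (a point): Point on the stop's face midway between the two screws, 54 mm above the bench. The screws, with flat round heads 22 mm across, stand out to -x at y = -50 and +50 mm from here. Their common setting differs from job to job and is not measured: heads 20 to 36 mm out from the face, so the tube's centre comes home somewhere between plate x = +34 and +50 mm.
- hammer: Bystander: hammer lying beside the plate, 270 mm long. Origin under its middle.
- wire_brush: Bystander: wire brush with orange handle, 220 mm long, lying beside the plate. Origin under its middle.
- tin: Bystander: round metal can standing beside the plate, 60 mm diameter, 70 mm high. Origin at the centre of its underside.
- square: Bystander: small steel angle block, 100 by 45 mm, 72 mm high. Origin at the centre of its underside.
- pliers: Bystander: pliers with yellow handles, 160 mm long, lying. Origin at the bench under the pivot.
- offcut: Bystander: upright round bar offcut, 32 mm diameter, 50 mm high, standing on the plate's near left corner (plate x about -168, y about +114 mm). Origin at the centre of its underside.
Things that resemble listed ones, but are neither listed nor needed, are in the scene too. What is shaped like the tube but orange or turquoise is not meant.

How it is judged (in metres and radians):
On the way, in this order (a step that is already met when the one before it is completed fails the run):
1. the tube is at rest with its axis over the marker line (within 7 mm) for half a second (x of tube in the frame of plate between -0.007 and 0.007 m and linear speed of tube below 0.01 m/s), for 0.5 s.
2. the tube, at rest on the screws, is pressed against the stop with 5 to 25 N for half a second (x of tube in the frame of plate above 0.028 m and contact force between tube and stop above 5 N and linear speed of tube below 0.01 m/s), for 0.5 s.
At the end, for the whole second after the job is handed in: The tube lies at rest on the plate, leaning on the stop screws by its own weight (touching, more than 28 mm past the marker line), its axis within 0.05 rad of the plate's y axis (x of tube in the frame of plate above 0.028 m and contact force between tube and stop above 0.04 N and angle between the y axis of tube and the y axis of plate, either way round below 0.05 rad and linear speed of tube below 0.01 m/s and z of tube in the frame of plate between 0.048 and 0.062 m).
It fails at once if the tube is pressed or bumped against the stop with more than 25 N (contact force between tube and stop above 25 N).
It fails at once if the tube is lifted off the plate (by more than 15 mm) (z of tube in the frame of plate above 0.07 m).
It fails at once if a bystander is moved by more than 20 mm (distance of any of hammer, wire_brush, tin, square, pliers, offcut from where it was at the start of the episode above 0.02 m).
It also fails if it takes over 64 s, if anything falls off the work surface, if the arm or the gripper's body presses on something with over 40 N, if the wrist force passes 120 N, or if a joint passes its speed limit or range.

## Robot

A 6-joint arm with a two-finger parallel gripper is mounted at the origin on the work surface. World frame = base frame: x ahead of the robot, y to its left, z up, the work surface at z = 0. Lengths are in m, angles in degrees, forces in N, time in s.
With the tool pointing down it reaches from about 0.4 to 0.825 m from the base axis. Payload 7 kg.
Tool frame: the origin (TCP) lies on the centre line of the jaws, within the pads' length; the fingertips stand 17 mm ahead of it and the grasp point (between the pads) lies 2 mm behind it; z points along the fingers, y is the direction in which the jaws open and shut (so a half turn about z gives the same grasp; the last joint's range is limited). The gripper opens to 88 mm and grips with 3 to 60 N. Pads are 19 mm wide; open, the fingers measure 130 mm over their backs; the gripper's body (78 mm by 193 mm) begins 47 mm behind the grasp point.
Start: joints at [89.903, 20.546, 0.682, 0, -70.136, -16.507], TCP at [0.193, 0.647, 0.244] pointing down, gripper open.
Joint ranges: [-176.03, 176.03], [-82.01, 121.73], [-58.28, 71.71], [-173.87, 95.51], [-174.79, -0.11], [-173.66, 173.66]. Speed limits (degrees/s): [136.94, 136.94, 172.46, 180, 180, 180].

## Interface

Orientations are given as [roll, pitch, yaw] about the fixed x, y, z axes, in that order (R = Rz(yaw) Ry(pitch) Rx(roll)).
In Python, from plant import telemetry, vision, close_job, recognise, silhouettes, place_of gives the robot as it stands.
- The arm moves only by the shell command python3 -m handwheel 'ROWS'. ROWS is JSON, a list that holds one entry, the list of rows, each a list of 5 numbers: the shift along the tool's x, y, z in m, then the turn about the tool's z in rad, then the closure, from 0 (fully open) to 1 (shut). In form: [[[tx, ty, tz, yaw, gripper], ...]]. A call has 1 to 20 rows; each row shifts and turns the commanded pose from where the row before left it, along the tool's axes as they then stand; what a row does not reach is not made up. A row lasts 1/12 s, in which the tool goes at most 41.7 mm and 7.16 degrees, less where a joint would pass 70% of its speed; a pose out of reach is approached as far as the arm can. A call with a gripper value outside its range is refused whole. The fingers move at their own pace and stop on an object; the grip force is fixed at half the most. Time passes only in rows, so rows that do not move let the fingers close. It gives the time, the measured TCP pose, the force and the opening at its end, in the units of the state.
- telemetry.get_obs(): the state, without advancing time (a new reading comes with each control period).
- vision.snapshot(name): name is "scene" or "top" or "wrist"; returns a dict with "color" (480x640x3 uint8, red, green, blue), "mtx" (3x3 intrinsics, pixels), "cam_to_world" (4x4, takes a point from camera to world coordinates); the wrist camera has in their place "tool_from_camera" (4x4, takes a point from camera to tool coordinates, whose origin is the TCP and whose axes are the flange's). Camera axes: x right, y down, z forward; pixel columns grow to the right and rows downward; lengths in m; the calibration is good to about 2 mm. The wrist camera is an equidistant fisheye: a pixel r from the principal point sees the ray r / f radians off the axis. A picture is of the moment at which its call begins: read the wrist's pose just before it. There is no depth.
- close_job(): hands the job in, once; it reports no verdict.
Trained networks look in a picture, given as the dict that the camera call returned (one of the last four; its "shot" number tells which), for a name from the list of things; names that differ only in an ending like _2 or _b are one class to them, and where a whole thing is asked for, a point or a joint stands for the part that bears it (a point fixed in the world has none). Each returns a list of dicts, best first, with "conf" (0 to 1); they miss things now and then, are a little off and sometimes report something else, mostly with a low value. They report only what shows in the picture. A call takes as long as a camera call. They do not tell look-alikes from the thing itself.
- recognise(name, picture): "xy" ([column, row] in pixels, amid what is visible of it).
- silhouettes(name, picture): "region" (480x640 bool, what is visible of it) and "xy" ([column, row] in pixels, amid what is visible of it).
- place_of(name, picture): "xy" ([column, row] in pixels: a listed point, or the origin of a listed thing).
The state is a dict: "clock": time; "joint_pos": joint angles; "qvel": joint speeds; "tau": joint torques, N m; "tool_pos": TCP position; "orientation": TCP orientation; "force": force on the tool from outside, world axes, zero at the start; "moment": the same for the moment, N m; "opening": finger opening in m.
Only numpy, scipy, OpenCV 4.12 (cv2) and the standard library are available. Lean on these libraries where they do the work, as an engineer would, in place of code of your own. Each camera call takes 0.05 s, during which the arm holds its last target.

## Working session

There is one attempt and no reset: what is moved stays moved. The work goes in short steps, Python scripts to look and compute and a shell command to move; the robot and the scene stay as the last step left them, time stands still between calls to the robot, and variables do not carry over. Pictures are saved under pics/ and viewed, and the job is handed in when it is done.

```bash
ls; mkdir -p pics; python3 - <<'E'
from plant import telemetry, vision
import cv2
o=telemetry.get_obs(); print(o)
for n in ["scene","top","wrist"]:
    p=vision.snapshot(n); cv2.imwrite(f"pics/{n}0.png",p["color"][:,:,::-1])
    print(n,p["mtx"],p.get("cam_to_world",p.get("tool_from_camera")))
E
```

```text
pics
{'clock': 0.0, 'joint_pos': array([ 8.99023011e+01,  2.05908066e+01,  6.32941606e-01, -1.81077420e-02,
       -7.01360463e+01, -1.65071305e+01]), 'qvel': array([ 0.00086734,  0.08473083,  0.0330079 ,  0.00645297, -0.053632  ,
        0.03037262]), 'tau': array([ 1.72301275e-04, -5.82718384e+01,  2.93053293e+01,  6.99734464e+00,
        6.72531605e-03, -1.66050236e-04]), 'tool_pos': array([0.19279517, 0.6463953 , 0.24262977]), 'orientation': array([ 1.79905122e+02, -1.03649448e-02, -1.66109875e+01]), 'force': array([-0.31430229,  0.25486486, -0.24268868]), 'moment': array([-0.03173893,  0.02284233, -0.04640644]), 'opening': 0.08754376198826828}
scene [[499.67132958   0.         317.38251024]
 [  0.         499.67132958 231.26558879]
 [  0.           0.           1.        ]] [[-0.12517676  0.67648695 -0.72573837  1.26612029]
 [ 0.99200815  0.09701249 -0.08067465  0.09533035]
 [ 0.01583034 -0.73003697 -0.68322428  0.78488866]
 [ 0.          0.          0.          1.        ]]
top [[500.44026113   0.         318.30388974]
 [  0.         500.44026113 236.64968735]
 [  0.           0.           1.        ]] [[ 4.06026572e-02 -9.70411435e-01  2.38019058e-01  2.46018598e-01]
 [-9.99175358e-01 -3.94734799e-02  9.51040777e-03 -4.72780715e-03]
 [ 1.66432040e-04 -2.38208925e-01 -9.71213921e-01  1.30479022e+00]
 [ 0.00000000e+00  0.00000000e+00  0.00000000e+00  1.00000000e+00]]
wrist [[371.64829954   0.         317.93722458]
 [  0.         371.64829954 239.23551522]
 [  0.           0.           1.        ]] [[ 1.35206921e-03 -9.53949209e-01 -2.99965127e-01  8.10086349e-02]
 [ 9.99999086e-01  1.29527159e-03  3.88194020e-04 -2.27987899e-04]
 [ 1.82189279e-05 -2.99965378e-01  9.53950089e-01 -1.40897926e-01]
 [ 0.00000000e+00  0.00000000e+00  0.00000000e+00  1.00000000e+00]]
```

View pics/scene0.png

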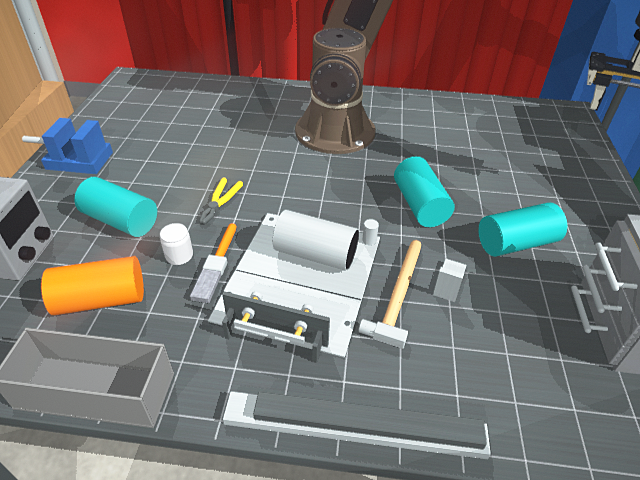

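View pics/top0.png

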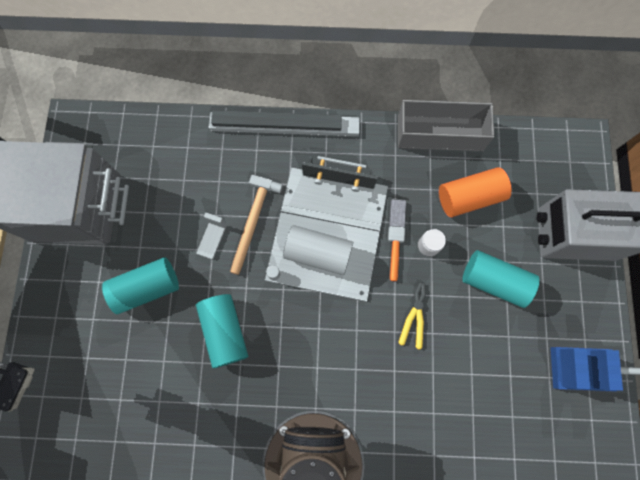

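View pics/wrist0.png

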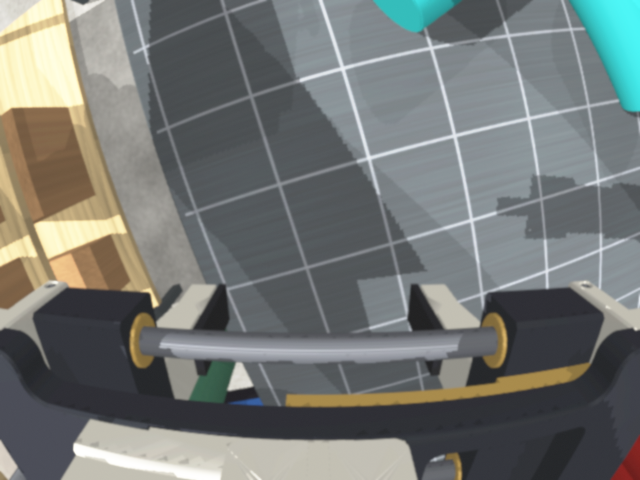

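```bash
cat > h.py <<'E'
import numpy as np, cv2
from plant import telemetry, vision, recognise, silhouettes, place_of
def ray(p,uv):
    K=p["mtx"];T=p["cam_to_world"]
    d=T[:3,:3]@np.linalg.solve(K,[uv[0],uv[1],1.]);return T[:3,3],d
def at_z(p,uv,z):
    o,d=ray(p,uv);return o+d*(z-o[2])/d[2]
def proj(p,X):
    T=np.linalg.inv(p["cam_to_world"]);c=T[:3,:3]@X+T[:3,3];u=p["mtx"]@c;return u[:2]/u[2]
def tri(ps,uvs):
    A=np.zeros((3,3));b=np.zeros(3)
    for p,uv in zip(ps,uvs):
        o,d=ray(p,uv);d=d/np.linalg.norm(d);M=np.eye(3)-np.outer(d,d);A+=M;b+=M@o
    return np.linalg.solve(A,b)
E
python3 - <<'E'
from h import *
P={n:vision.snapshot(n) for n in ["scene","top"]}
Z=dict(tube=.055,plate=0,mark_line=.01,crest=.01,stop=0,screw_axis=.054,offcut=.01)
for k,z in Z.items():
    uv={}
    for n,p in P.items():
        r=place_of(k,p)
        for q in r[:3]: print(k,n,np.round(q["xy"],1),round(q["conf"],2),np.round(at_z(p,q["xy"],z),4))
        if r: uv[n]=r[0]["xy"]
    if len(uv)==2: print("   tri",np.round(tri([P[n] for n in uv],list(uv.values())),4))
for n,(x0,y0,x1,y1) in dict(scene=(200,190,400,370),top=(255,140,405,310)).items():
    c=P[n]["color"][y0:y1,x0:x1,::-1]; cv2.imwrite(f"pics/{n}c.png",cv2.resize(c,None,fx=(3.5 if n=='scene' else 3.5),fy=3.3,interpolation=cv2.INTER_CUBIC)[:600])
E
```

```text
tube scene [313.4 240.6] 0.76 [0.5204 0.0045 0.055 ]
tube scene [520.4 229.8] 0.71 [0.4238 0.4438 0.055 ]
tube scene [ 94.7 287.5] 0.64 [ 0.705  -0.3883  0.055 ]
tube top [139.9 283.6] 0.82 [0.4127 0.4506 0.055 ]
tube top [476.2 192.8] 0.65 [ 0.6877 -0.4023  0.055 ]
tube top [317.3 252.9] 0.62 [0.5096 0.0083 0.055 ]
   tri [0.4739 0.2018 0.1489]
plate scene [296.6 289.4] 0.6 [ 0.6109 -0.0176  0.    ]
plate top [330.3 220.7] 0.84 [ 0.6115 -0.0226  0.    ]
plate top [428.7 242.9] 0.64 [ 0.5606 -0.2879  0.    ]
plate top [340.4 179.9] 0.58 [ 0.7295 -0.0464  0.    ]
   tri [ 6.112e-01 -2.010e-02  1.000e-04]
mark_line scene [295.9 285.5] 0.92 [ 0.6092 -0.0192  0.01  ]
mark_line scene [368.7 240.8] 0.75 [0.4576 0.121  0.01  ]
mark_line scene [275.1 332.3] 0.41 [ 0.7276 -0.0397  0.01  ]
mark_line top [325.9 219.6] 0.89 [ 0.6113 -0.0105  0.01  ]
   tri [ 0.6111 -0.0146  0.0127]
crest scene [292.5 290.6] 0.85 [ 0.6235 -0.0239  0.01  ]
crest scene [295.2 287.7] 0.55 [ 0.6152 -0.0197  0.01  ]
crest top [329.2 215.4] 0.92 [ 0.6234 -0.019   0.01  ]
   tri [ 0.6236 -0.0214  0.0104]
stop top [337.4 182.5] 0.66 [ 0.7216 -0.0383  0.    ]
screw_axis scene [276.9 318.4] 0.78 [ 0.7281 -0.0344  0.054 ]
screw_axis scene [276.6 332.8] 0.36 [ 0.7588 -0.0292  0.054 ]
screw_axis top [338.7 177. ] 0.63 [ 0.7174 -0.0399  0.054 ]
   tri [ 0.7209 -0.0382  0.044 ]
offcut scene [373.3 241.1] 0.84 [0.4571 0.1312 0.01  ]
offcut top [272.  272.6] 0.72 [0.4616 0.1251 0.01  ]
offcut top [327.1 224.9] 0.58 [ 0.5967 -0.0143  0.01  ]
offcut top [335.4 181.3] 0.27 [ 0.7212 -0.0325  0.01  ]
   tri [0.461  0.128  0.0132]
```

View pics/scenec.png

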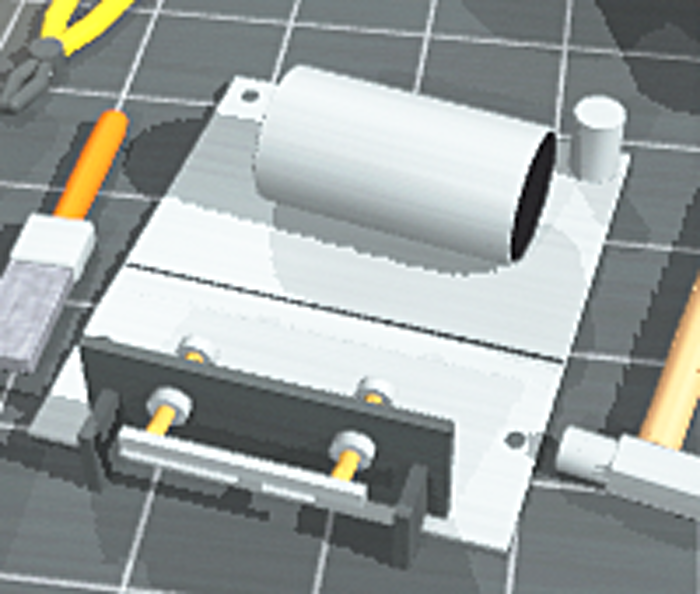

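View pics/topc.png

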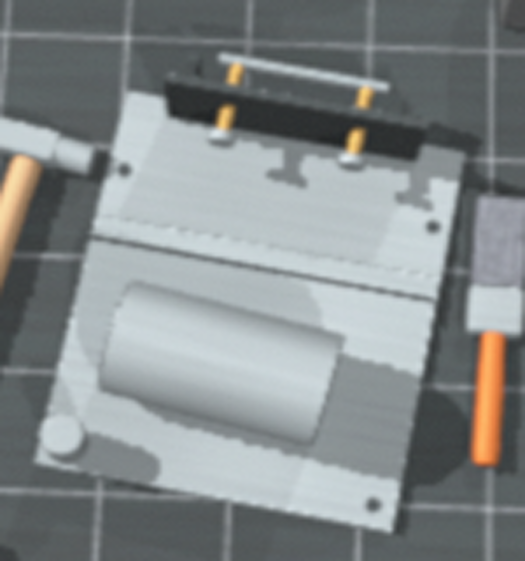

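```bash
cat >> h.py <<'E'
def tubefit(P,xy0=None):
    """fit tube x,y,yaw from silhouettes: project cylinder hull, maximise IoU"""
    from scipy.optimize import minimize
    ms={}
    for n,p in P.items():
        r=[q for q in silhouettes("tube",p) if abs(at_z(p,q["xy"],.055)[1])<.12 and .4<at_z(p,q["xy"],.055)[0]<.75]
        if r: ms[n]=r[0]["region"]
    th=np.linspace(0,2*np.pi,48,endpoint=False)
    def mask(p,v):
        x,y,a=v;ax=np.array([-np.sin(a),np.cos(a),0]);e=np.array([np.cos(a),np.sin(a),0])
        pts=[proj(p,np.array([x,y,.055])+s*.08*ax+.045*(np.cos(t)*e+np.array([0,0,np.sin(t)]))) for s in(-1,1) for t in th]
        S=8;h=cv2.convexHull((np.array(pts)*S).astype(np.int32))
        return h
    from functools import lru_cache
    out={}
    def cost(v,names):
        c=0
        for n in names:
            m=np.zeros((480,640),np.uint8);S=16
            cv2.fillConvexPoly(m,(mask(P[n],v).astype(float)/8*16).astype(np.int32),255,cv2.LINE_AA,4)
            M=ms[n];c+=np.abs(m/255.-M).sum()/M.sum()
        return c
    x0=[.515,.005,-.2] if xy0 is None else xy0
    for names in [[n] for n in ms]+([list(ms)] if len(ms)>1 else []):
        r=minimize(cost,x0,args=(names,),method="Nelder-Mead",options=dict(initial_simplex=np.array(x0)+np.array([[0,0,0],[.02,0,0],[0,.02,0],[0,0,.1]])))
        out["+".join(names)]=(r.x,r.fun)
    return out
E
python3 - <<'E'
from h import *
P={n:vision.snapshot(n) for n in ["scene","top"]}
L={"scene":[(236.3,270),(360.9,299.1)],"top":[(281.6,212.1),(379.3,230.6)]}
for n in L:
    a,b=[at_z(P[n],u,.01) for u in L[n]]
    if a[1]<b[1]: a,b=b,a
    d=a-b; print(n,a,b,"len",np.linalg.norm(d),"mid",(a+b)/2,"yaw",np.degrees(np.arctan2(-d[0],d[1])))
for k,v in tubefit(P).items(): print(k,np.round(v[0],4),round(v[1],3))
# screw heads
H={"scene":[(200+197/3.5,190+347/3.3),(200+375/3.5,190+389/3.3)],"top":[(255+349/3.5,140+160/3.3),(255+220/3.5,140+137/3.3)]}
for n in H: print(n,[np.round(at_z(P[n],u,.06),4) for u in H[n]])
E
```

```text
scene [0.62632644 0.11407541 0.01      ] [ 0.58454659 -0.14904943  0.01      ] len 0.266421166959407 mid [ 0.60543651 -0.01748701  0.01      ] yaw -9.022297989766752
top [0.6274168  0.10960503 0.01      ] [ 0.58659171 -0.15421795  0.01      ] len 0.266963012833871 mid [ 0.60700426 -0.02230646  0.01      ] yaw -8.796423422160686
scene [ 0.5156  0.0099 -0.2049] 0.065
top [ 0.5189  0.008  -0.2381] 0.048
scene+top [ 0.5184  0.0086 -0.231 ] 0.125
scene [array([ 0.6851, -0.0812,  0.06  ]), array([0.7016, 0.0168, 0.06  ])]
top [array([ 0.6849, -0.0827,  0.06  ]), array([0.7003, 0.0147, 0.06  ])]
```

```bash
cat >> h.py <<'E'
O=np.array([.6062,-.0199]);YAW=np.radians(-8.9)
EX=np.array([np.cos(YAW),np.sin(YAW)]);EY=np.array([-np.sin(YAW),np.cos(YAW)])
def toplate(X): d=np.array(X[:2])-O; return np.array([d@EX,d@EY])
def st():
    o=telemetry.get_obs();f=o["force"]
    print("t",round(o["clock"],2),"plate xy",np.round(toplate(o["tool_pos"]),4),"z",round(o["tool_pos"][2],4),"ori",np.round(o["orientation"],2),"F plate",np.round([f[:2]@EX,f[:2]@EY,f[2]],2),"open",round(o["opening"],4))
def tube():
    P={n:vision.snapshot(n) for n in ["scene","top"]}
    for k,v in tubefit(P).items(): print(k,"plate",np.round(toplate(v[0]),4),"relyaw",round(v[0][2]-YAW,3),round(v[1],3))
E
python3 -m handwheel '[[[0,0,0,-0.067,0],[0,0,0,-0.067,0],[0.019,0.0327,0,0,0],[0.019,0.0327,0,0,0],[0.019,0.0327,0,0,0],[0.019,0.0327,0,0,0],[0.019,0.0327,0,0,0],[0.019,0.0327,0,0,0],[0.019,0.0327,0,0,0],[0.019,0.0327,0,0,0],[0.019,0.0327,0,0,0],[0.019,0.0327,0,0,0],[0.019,0.0327,0,0,0],[0.019,0.0327,0,0,0],[0.019,0.0327,0,0,0],[0.019,0.0327,0,0,0],[0.019,0.0327,0,0,0],[0.019,0.0327,0,0,0],[0.019,0.0327,0,0,0],[0.019,0.0327,0,0,0]]]'; python3 -c "
from h import *
st()"
```

```text
clock: 2.82
tool_pos: [0.4397, 0.0104, 0.2442]
orientation: [-179.9, -0.1, -8.9]
force: [1.4, 1.5, -0.0]
opening: 0.0873
t 2.82 plate xy [-0.1691  0.0042] z 0.2442 ori [-1.7995e+02 -7.0000e-02 -8.9100e+00] F plate [ 1.11  1.69 -0.  ] open 0.0873
```

```bash
python3 -m handwheel '[[[0,0,0.03,0,0],[0,0,0.03,0,0],[0,0,0.03,0,0],[0,0,0.03,0,0],[0,0,0.025,0,0],[0,0,0.02,0,0],[0,0,0.013,0,0],[0,0,0,0,0],[0,0,0,0,0]]]'; python3 -c "
from h import *
st()
p=vision.snapshot('top');cv2.imwrite('pics/top1.png',cv2.resize(p['color'][140:320,230:420,::-1],None,fx=3,fy=3))
p=vision.snapshot('scene');cv2.imwrite('pics/scene1.png',cv2.resize(p['color'][130:370,180:420,::-1],None,fx=2.5,fy=2.5))
"
```

```text
clock: 3.57
tool_pos: [0.4393, 0.0121, 0.0654]
orientation: [179.9, 0.1, -8.9]
force: [-0.2, 0.7, 0.3]
opening: 0.0877
t 3.57 plate xy [-0.1699  0.0058] z 0.0654 ori [ 1.7994e+02  6.0000e-02 -8.9200e+00] F plate [-0.35  0.62  0.31] open 0.0877
```

View pics/scene1.png

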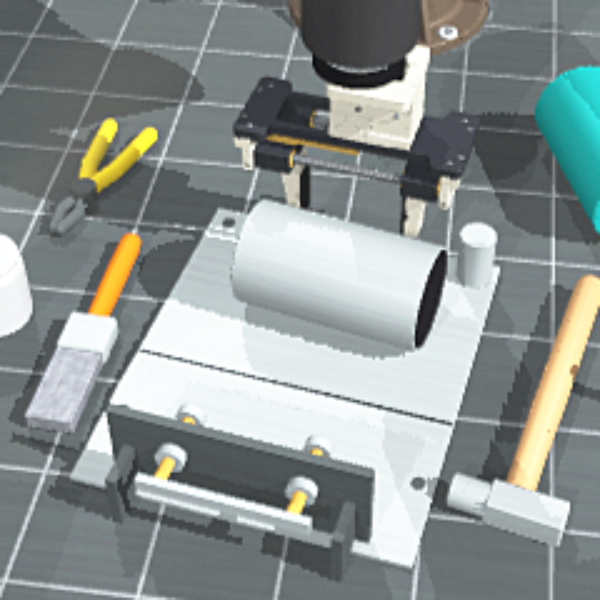

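View pics/top1.png

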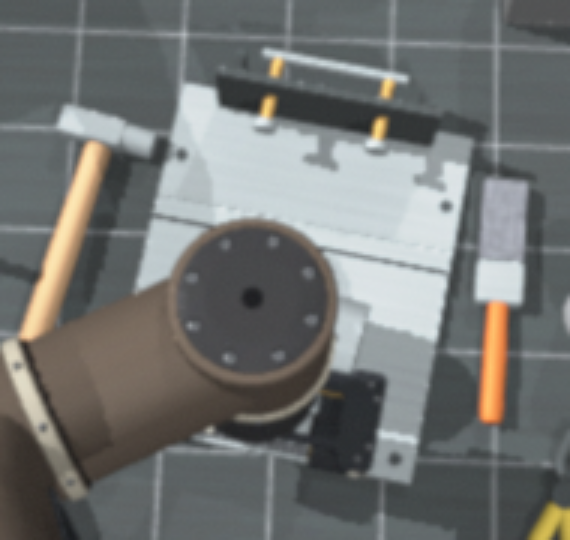

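```bash
python3 -m handwheel '[[[0.002,0,0,0,0],[0.002,0,0,0,0],[0.002,0,0,0,0],[0.002,0,0,0,0],[0.002,0,0,0,0],[0.002,0,0,0,0],[0.002,0,0,0,0],[0.002,0,0,0,0],[0.002,0,0,0,0],[0.002,0,0,0,0],[0.002,0,0,0,0],[0.002,0,0,0,0],[0.002,0,0,0,0],[0.002,0,0,0,0],[0.002,0,0,0,0],[0.0015,0,0,0,0],[0.001,0,0,0,0],[0.0005,0,0,0,0]]]'; python3 -c "
from h import *
st();tube();tube()
p=vision.snapshot('scene');cv2.imwrite('pics/scene2.png',cv2.resize(p['color'][130:370,180:420,::-1],None,fx=2.5,fy=2.5));st()
"
```

```text
clock: 5.17
tool_pos: [0.4722, 0.0071, 0.0655]
orientation: [180.0, -0.0, -8.9]
force: [0.1, 0.3, -0.3]
opening: 0.0876
t 5.17 plate xy [-0.1366  0.006 ] z 0.0655 ori [180.    -0.    -8.93] F plate [ 0.04  0.3  -0.27] open 0.0876
scene plate [-0.0739  0.0135] relyaw -0.069 0.031
top plate [-0.0244  0.0048] relyaw -0.073 16.085
scene+top plate [-0.0692  0.0105] relyaw -0.049 16.456
scene plate [-0.0744  0.014 ] relyaw -0.051 0.052
top plate [-0.0278 -0.0109] relyaw -0.132 11.918
scene+top plate [-0.0722  0.0105] relyaw -0.058 12.092
t 5.62 plate xy [-0.1368  0.006 ] z 0.0656 ori [180.    -0.    -8.92] F plate [-0.64 -0.4   0.22] open 0.0875
```

View pics/scene2.png

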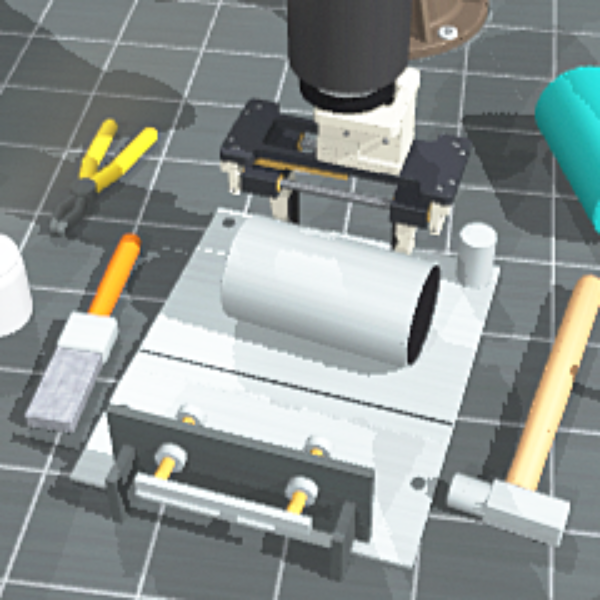

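```bash
python3 -m handwheel '[[[0.002,0,0,0,0],[0.002,0,0,0,0],[0.002,0,0,0,0],[0.002,0,0,0,0],[0.0015,0,0,0,0],[0.0015,0,0,0,0],[0.0015,0,0,0,0],[0.0015,0,0,0,0],[0.0015,0,0,0,0],[0.0015,0,0,0,0],[0.0015,0,0,0,0],[0.0015,0,0,0,0],[0.0015,0,0,0,0],[0.0015,0,0,0,0],[0.0015,0,0,0,0],[0.0015,0,0,0,0],[0.0015,0,0,0,0],[0.0015,0,0,0,0],[0.0015,0,0,0,0],[0.0015,0,0,0,0]]]'; python3 -c "
from h import *
st()
P={'scene':vision.snapshot('scene')}
for k,v in tubefit(P).items(): print(k,'plate',np.round(toplate(v[0]),4),'relyaw',round(v[0][2]-YAW,3),round(v[1],3))
"
```

```text
clock: 7.28
tool_pos: [0.5038, 0.0022, 0.0656]
orientation: [180.0, 0.0, -8.9]
force: [-0.4, 0.2, 0.6]
opening: 0.0882
t 7.28 plate xy [-0.1046  0.006 ] z 0.0656 ori [180.     0.    -8.92] F plate [-0.43  0.1   0.6 ] open 0.0882
scene plate [-0.0441  0.011 ] relyaw -0.064 0.067
```

```bash
python3 -m handwheel '[[[0.0015,0,0,0,0],[0.0015,0,0,0,0],[0.0015,0,0,0,0],[0.0015,0,0,0,0],[0.0015,0,0,0,0],[0.0015,0,0,0,0],[0.0015,0,0,0,0],[0.0015,0,0,0,0],[0.0015,0,0,0,0],[0.0015,0,0,0,0],[0.0015,0,0,0,0],[0.0015,0,0,0,0],[0.0015,0,0,0,0],[0.0015,0,0,0,0],[0.001,0,0,0,0],[0.001,0,0,0,0],[0.001,0,0,0,0],[0.001,0,0,0,0],[0.0005,0,0,0,0],[0.0005,0,0,0,0]]]'; python3 -c "
from h import *
st()
for i in range(2):
  P={'scene':vision.snapshot('scene')}
  for k,v in tubefit(P).items(): print(k,'plate',np.round(toplate(v[0]),4),'relyaw',round(v[0][2]-YAW,3),round(v[1],3))
st()"
```

```text
clock: 9.05
tool_pos: [0.5294, -0.0018, 0.0656]
orientation: [-180.0, -0.0, -8.9]
force: [0.3, -0.8, -0.3]
opening: 0.0875
t 9.05 plate xy [-0.0787  0.006 ] z 0.0656 ori [-180.     -0.     -8.93] F plate [ 0.44 -0.71 -0.3 ] open 0.0875
scene plate [-0.0177  0.0079] relyaw -0.077 0.053
scene plate [-0.0181  0.0089] relyaw -0.09 0.052
t 9.25 plate xy [-0.0788  0.0059] z 0.0656 ori [180.     0.    -8.93] F plate [0.42 0.6  0.08] open 0.0878
```

```bash
python3 -m handwheel '[[[-0.006,0,0,0,0],[-0.006,0,-0.006,0,0],[0,0,-0.03,0,0],[0,0,-0.03,0,0],[0,0,-0.03,0,0],[0,0,-0.03,0,0]]]'; python3 -c "
from h import *
st(); print(np.round(telemetry.get_obs()['joint_pos'],1));tube()
P={'scene':vision.snapshot('scene')}
p=P['scene'];cv2.imwrite('pics/scene3.png',cv2.resize(p['color'][190:370,200:400,::-1],None,fx=4,fy=3.3,interpolation=cv2.INTER_CUBIC))"
```

```text
clock: 9.75
tool_pos: [0.5164, -0.0, 0.1934]
orientation: [180.0, 0.0, -8.9]
force: [0.4, 1.5, -0.8]
opening: 0.0878
t 9.75 plate xy [-0.0918  0.0057] z 0.1934 ori [ 1.80e+02  1.00e-02 -8.92e+00] F plate [ 0.2   1.52 -0.78] open 0.0878
[ 21.8   7.9 -23.3  -0.  -58.8  59.3]
scene plate [-0.0178  0.0089] relyaw -0.056 0.059
top plate [-0.1429 -0.0373] relyaw 0.005 0.607
scene+top plate [-0.0178  0.0088] relyaw -0.048 1.43
```

View pics/scene3.png

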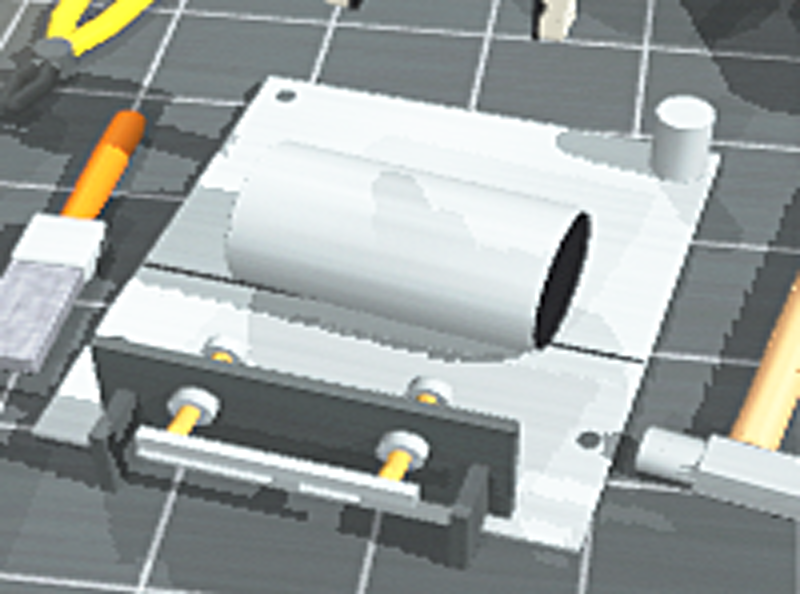

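```bash
python3 -m handwheel '[[[0.025,0,0,0,0],[0.025,0,0,0,0],[0.024,0,0,0,0],[0,0,0,0.1208,0],[0,0,0,0.1208,0],[0,0,0,0.1208,0],[0,0,0,0.1208,0],[0,0,0,0.1208,0],[0,0,0,0.1208,0],[0,0,0,0.1208,0],[0,0,0,0.1208,0],[0,0,0,0.1208,0],[0,0,0,0.1208,0],[0,0,0,0.1208,0],[0,0,0,0.1208,0],[0,0,0,0.1212,0],[0,0,0,0,0],[0,0,0,0,0]]]'; python3 -c "
from h import *
st(); print(np.round(telemetry.get_obs()['joint_pos'],1))
P={'scene':vision.snapshot('scene')}
for k,v in tubefit(P).items(): print(k,'plate',np.round(toplate(v[0]),4),'relyaw',round(v[0][2]-YAW,3),round(v[1],3))
p=P['scene'];cv2.imwrite('pics/scene4.png',cv2.resize(p['color'][130:370,180:420,::-1],None,fx=2.5,fy=2.5,interpolation=cv2.INTER_CUBIC))"
```

```text
clock: 11.5
tool_pos: [0.5898, -0.0115, 0.1904]
orientation: [179.9, -0.0, -98.7]
force: [-0.5, 0.5, 0.5]
opening: 0.0879
t 11.5 plate xy [-0.0175  0.0057] z 0.1904 ori [ 1.7988e+02 -5.0000e-02 -9.8710e+01] F plate [-0.54  0.45  0.49] open 0.0879
[ 17.8  15.  -14.6  -0.  -60.6 -26.6]
scene plate [-0.0175  0.0083] relyaw -0.075 0.038
```

View pics/scene4.png

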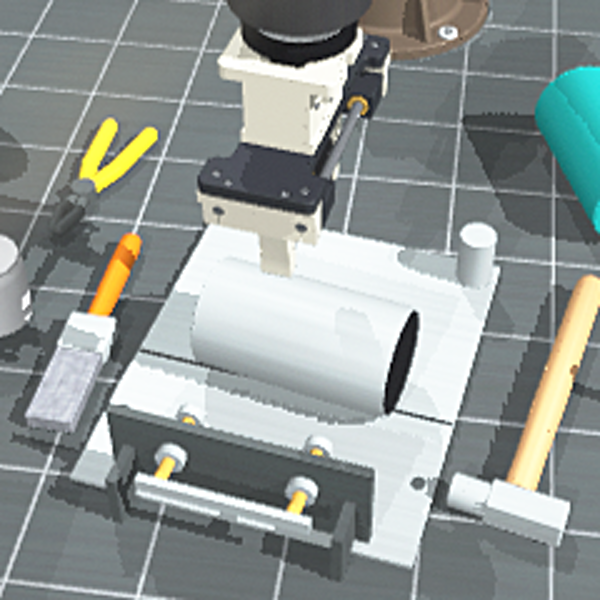

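```bash
python3 -m handwheel '[[[0,0,0.02,0,0],[0,0,0.02,0,0],[0,0,0.02,0,0],[0,0,0.014,0,0],[0,0,0.008,0,0],[0,0,0.004,0,0],[0,0,0.003,0,0],[0,0,0.002,0,0],[0,0,0,0,0]]]'; python3 -c "
from h import *
st()
P={'scene':vision.snapshot('scene')}
p=P['scene'];cv2.imwrite('pics/scene5.png',cv2.resize(p['color'][190:370,200:400,::-1],None,fx=4,fy=3.3,interpolation=cv2.INTER_CUBIC))
st()"
```

```text
clock: 12.35
tool_pos: [0.5909, -0.0114, 0.1009]
orientation: [-180.0, 0.0, -98.9]
force: [-0.3, -0.4, 0.4]
opening: 0.0875
t 12.35 plate xy [-0.0165  0.0061] z 0.1009 ori [-1.7996e+02  2.0000e-02 -9.8900e+01] F plate [-0.27 -0.4   0.42] open 0.0875
t 12.4 plate xy [-0.0164  0.006 ] z 0.1011 ori [-1.7995e+02  2.0000e-02 -9.8900e+01] F plate [-0.04  1.52 -0.38] open 0.0874
```

View pics/scene5.png

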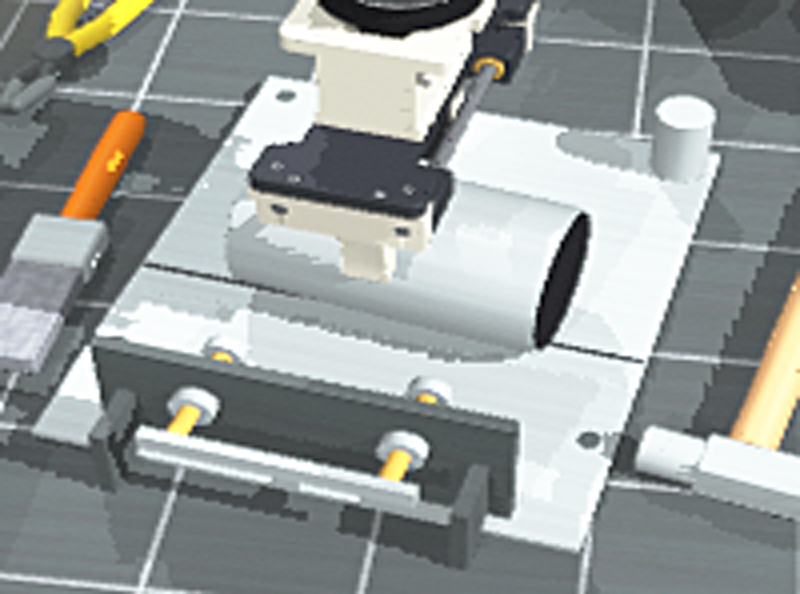

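```bash
python3 -m handwheel '[[[0,0,0.002,0,0],[0,0,0.002,0,0],[0,0,0,0,0.09],[0,0,0,0,0.09],[0,0,0,0,0.09],[0,0,0,0,0.09],[0,-0.0015,0,0,0.09],[0,-0.0015,0,0,0.09],[0,-0.0015,0,0,0.09],[0,-0.0015,0,0,0.09],[0,-0.0015,0,0,0.09],[0,-0.0015,0,0,0.09],[0,-0.001,0,0,0.09],[0,-0.001,0,0,0.09],[0,0,0,0,0.09]]]'; python3 -c "
from h import *
st()
P={'scene':vision.snapshot('scene')}
for k,v in tubefit(P).items(): print(k,'plate',np.round(toplate(v[0]),4),'relyaw',round(v[0][2]-YAW,3),round(v[1],3))
p=P['scene'];cv2.imwrite('pics/scene6.png',cv2.resize(p['color'][190:370,200:400,::-1],None,fx=4,fy=3.3,interpolation=cv2.INTER_CUBIC))
st()"
```

```text
clock: 13.65
tool_pos: [0.6017, -0.0132, 0.0965]
orientation: [-180.0, 0.0, -98.9]
force: [0.7, -0.1, -1.0]
opening: 0.0797
t 13.65 plate xy [-0.0055  0.0059] z 0.0965 ori [-179.99    0.    -98.93] F plate [ 0.72  0.02 -0.98] open 0.0797
scene plate [-0.0073  0.0072] relyaw -0.064 0.659
t 13.75 plate xy [-0.0057  0.0059] z 0.0964 ori [180.     0.   -98.93] F plate [-0.47  0.48  0.42] open 0.0797
```

View pics/scene6.png

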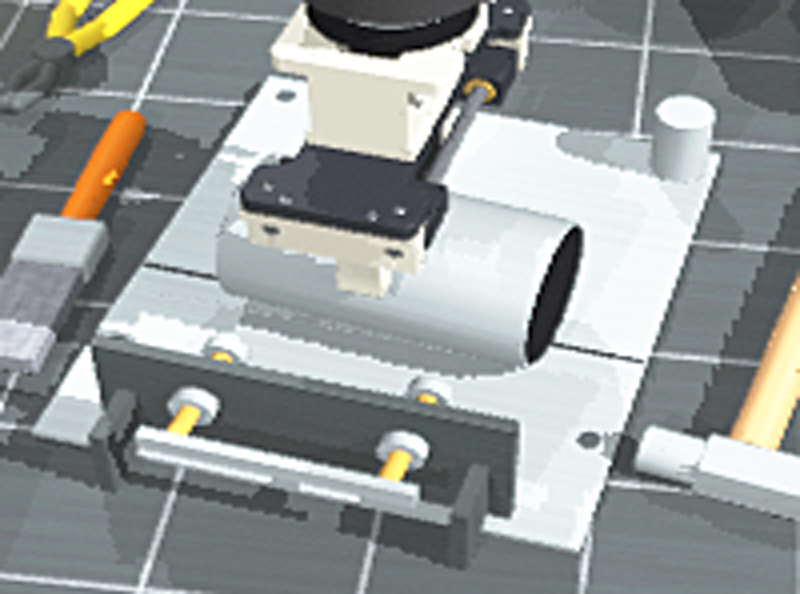

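```bash
python3 - <<'E'
from h import *
P={n:vision.snapshot(n) for n in ["scene","top"]}
L={"scene":[(236.3,270),(360.9,299.1)],"top":[(281.6,212.1),(379.3,230.6)]}
for n in L:
    g=cv2.cvtColor(cv2.imread(f"pics/{n}0.png"),cv2.COLOR_BGR2GRAY).astype(float)
    (x0,y0),(x1,y1)=L[n];pts=[]
    for c in range(int(x0)+4,int(x1)-3):
        r=int(round(y0+(y1-y0)*(c-x0)/(x1-x0)));w=np.arange(r-4,r+5)
        v=np.median(g[w,c])-g[w,c];v[v<15]=0
        if v.sum()>0: pts.append((c,(v*w).sum()/v.sum()))
    pts=np.array(pts);vx,vy,cx,cy=cv2.fitLine(pts.astype(np.float32),cv2.DIST_HUBER,0,.01,.01).ravel()
    q=[(c,cy+(c-cx)*vy/vx) for c in (x0,x1)]
    a,b=[at_z(P[n],u,.01) for u in q]
    print(n,len(pts),np.round(q,2),[np.round(toplate(t),4) for t in (a,b)])
E
```

```text
scene 117 [[236.3  269.66]
 [360.9  299.37]] [array([-0.0023, -0.1313]), array([-0.0002,  0.1356])]
top 91 [[281.6  211.61]
 [379.3  230.85]] [array([0.0023, 0.1315]), array([ 0.0007, -0.1358])]
```

```bash
python3 -m handwheel '[[[0,-0.001,0,0,0.09],[0,-0.001,0,0,0.09],[0,-0.001,0,0,0.09],[0,-0.001,0,0,0.09],[0,-0.001,0,0,0.09],[0,-0.001,0,0,0.09],[0,-0.001,0,0,0.09],[0,-0.0005,0,0,0.09],[0,0,0,0,0.09],[0,0,0,0,0.09],[0,0,0,0,0.09],[0,0,0,0,0.09],[0,0,0,0,0.09],[0,0,0,0,0.09],[0,0,0,0,0.09],[0,0,0,0,0.09],[0,0,0,0,0.09],[0,0,0,0,0.09],[0,0,0,0,0.09],[0,0,0,0,0.09]]]'; python3 -c "
from h import *
st()
P={'scene':vision.snapshot('scene')}
for k,v in tubefit(P,[.6062,-.012,-.2]).items(): print(k,'plate',np.round(toplate(v[0]),4),'relyaw',round(v[0][2]-YAW,3),round(v[1],3))
p=P['scene'];cv2.imwrite('pics/scene7.png',cv2.resize(p['color'][190:370,200:400,::-1],None,fx=4,fy=3.3,interpolation=cv2.INTER_CUBIC))
p=vision.snapshot('top');cv2.imwrite('pics/top7.png',cv2.resize(p['color'][140:320,230:420,::-1],None,fx=4,fy=3.3,interpolation=cv2.INTER_CUBIC))
st()"
```

```text
clock: 15.52
tool_pos: [0.6083, -0.0145, 0.0975]
orientation: [180.0, -0.0, -98.9]
force: [-5.3, 1.6, 11.1]
opening: 0.0795
t 15.52 plate xy [0.0012 0.0057] z 0.0975 ori [ 1.7995e+02 -3.0000e-02 -9.8920e+01] F plate [-5.44  0.72 11.12] open 0.0795
scene plate [-0.0009  0.0075] relyaw -0.033 0.685
t 15.67 plate xy [0.0012 0.0057] z 0.0975 ori [ 1.7996e+02 -3.0000e-02 -9.8920e+01] F plate [-6.05  0.02 11.05] open 0.0796
```

View pics/scene7.png

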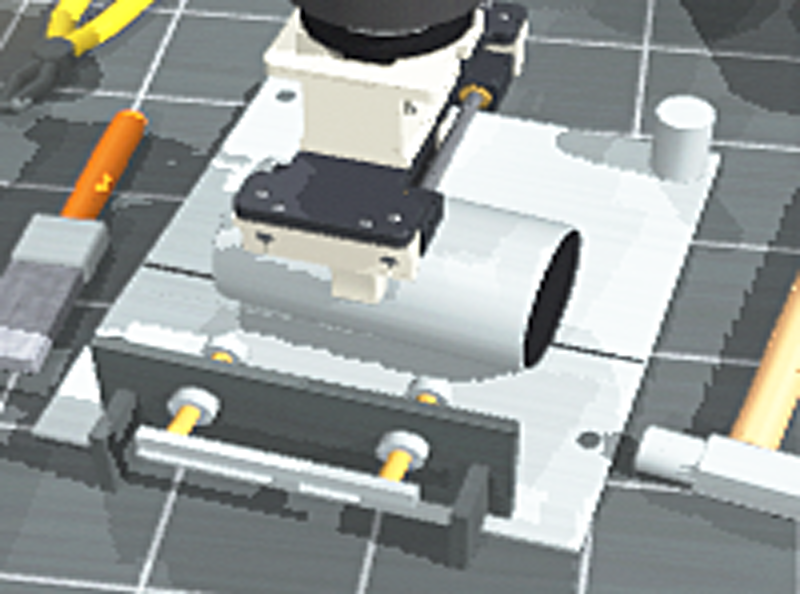

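View pics/top7.png

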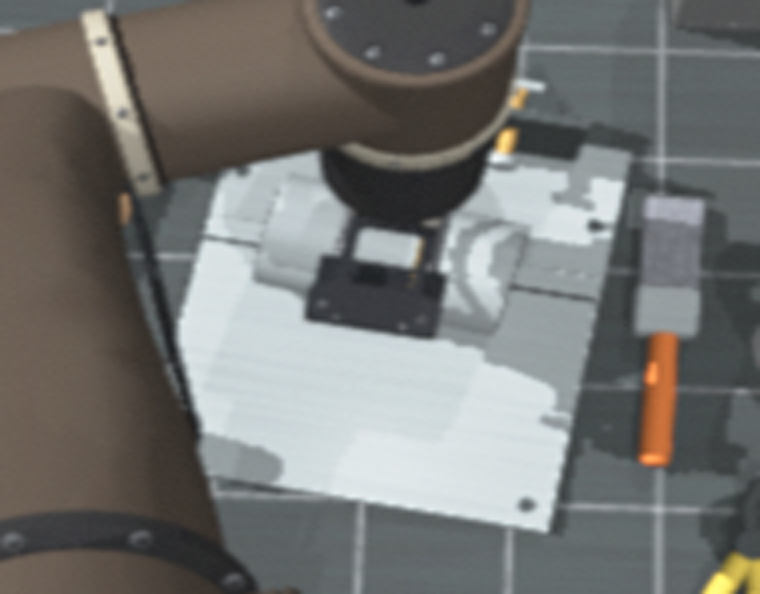

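```bash
python3 -m handwheel '[[[0,0.001,0,0,0.09],[0,0.001,0,0,0.09],[0,0.001,0,0,0.05],[0,0,0,0,0],[0,0,0,0,0],[0,0,0,0,0]]]'; python3 -c "
from h import *
st()
P={'scene':vision.snapshot('scene')}
for k,v in tubefit(P,[.6062,-.012,-.2]).items(): print(k,'plate',np.round(toplate(v[0]),4),'relyaw',round(v[0][2]-YAW,3),round(v[1],3))
st()"
```

```text
clock: 16.17
tool_pos: [0.606, -0.0139, 0.0964]
orientation: [180.0, -0.0, -98.9]
force: [-0.3, 0.1, 0.5]
opening: 0.0873
t 16.17 plate xy [-0.0011  0.0059] z 0.0964 ori [180.    -0.   -98.93] F plate [-0.36  0.09  0.5 ] open 0.0873
scene plate [-0.0031  0.0076] relyaw -0.04 0.732
t 16.27 plate xy [-0.0012  0.0059] z 0.0964 ori [179.99  -0.   -98.93] F plate [-0.19 -0.2  -1.06] open 0.0874
```

```bash
python3 -m handwheel '[[[0,0.0005,0.002,0,0],[0,0,0.002,0,0],[0,0,0.001,0,0],[0,0,0.001,0,0],[0,0,0.001,0,0],[0,0,0.001,0,0],[0,0,0,0,0]]]'; python3 -c "
from h import *
st()"
```

```text
clock: 16.85
tool_pos: [0.6053, -0.0138, 0.0883]
orientation: [180.0, -0.0, -98.9]
force: [0.3, 1.1, 0.3]
opening: 0.0876
t 16.85 plate xy [-0.0019  0.0059] z 0.0883 ori [ 1.7998e+02 -1.0000e-02 -9.8930e+01] F plate [0.08 1.13 0.32] open 0.0876
```

```bash
python3 -m handwheel '[[[0,-0.0015,0,0,0],[0,-0.0015,0,0,0],[0,-0.0015,0,0,0],[0,-0.0015,0,0,0],[0,-0.0015,0,0,0],[0,-0.0015,0,0,0]]]'; python3 -c "
from h import *
st()
P={'scene':vision.snapshot('scene')}
for k,v in tubefit(P,[.6162,-.012,-.2]).items(): print(k,'plate',np.round(toplate(v[0]),4),'relyaw',round(v[0][2]-YAW,3),round(v[1],3))
st()"
```

```text
clock: 17.35
tool_pos: [0.6144, -0.0152, 0.0886]
orientation: [180.0, -0.0, -98.9]
force: [-0.3, -0.2, 0.3]
opening: 0.0879
t 17.35 plate xy [0.0074 0.0059] z 0.0886 ori [180.    -0.   -98.93] F plate [-0.24 -0.21  0.27] open 0.0879
scene plate [0.0074 0.0069] relyaw -0.026 0.913
t 17.45 plate xy [0.0076 0.0059] z 0.0886 ori [-179.99    0.    -98.93] F plate [-0.39 -0.26 -0.19] open 0.0878
```

```bash
python3 -m handwheel '[[[0,-0.0015,0,0,0],[0,-0.0015,0,0,0],[0,-0.0015,0,0,0],[0,-0.0015,0,0,0],[0,-0.0015,0,0,0],[0,-0.0015,0,0,0],[0,-0.0015,0,0,0],[0,-0.0015,0,0,0],[0,-0.001,0,0,0],[0,-0.001,0,0,0],[0,-0.001,0,0,0],[0,-0.001,0,0,0],[0,-0.001,0,0,0],[0,-0.001,0,0,0],[0,-0.001,0,0,0],[0,-0.001,0,0,0]]]'; python3 -c "
from h import *
st()
P={'scene':vision.snapshot('scene')}
for k,v in tubefit(P,[.6362,-.012,-.2]).items(): print(k,'plate',np.round(toplate(v[0]),4),'relyaw',round(v[0][2]-YAW,3),round(v[1],3))
st()
p=P['scene'];cv2.imwrite('pics/scene8.png',cv2.resize(p['color'][190:370,200:400,::-1],None,fx=4,fy=3.3,interpolation=cv2.INTER_CUBIC))
"
```

```text
clock: 18.78
tool_pos: [0.6342, -0.0183, 0.0886]
orientation: [-180.0, 0.0, -98.9]
force: [1.1, 1.0, 0.7]
opening: 0.0876
t 18.78 plate xy [0.0274 0.0059] z 0.0886 ori [-180.      0.    -98.92] F plate [0.94 1.13 0.75] open 0.0876
scene plate [0.0278 0.0041] relyaw -0.048 0.808
t 18.88 plate xy [0.0274 0.0059] z 0.0885 ori [-179.99   -0.    -98.93] F plate [-0.2  -0.2   1.04] open 0.0878
```

View pics/scene8.png

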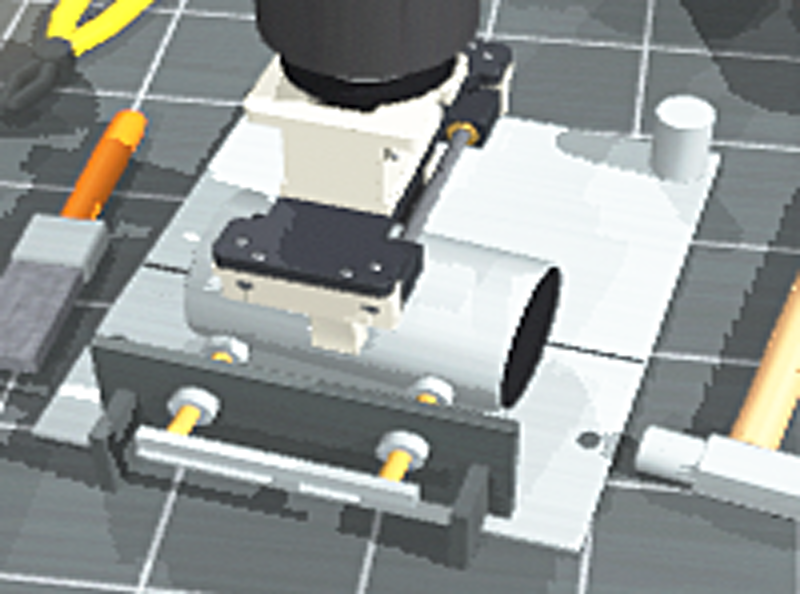

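```bash
python3 -m handwheel '[[[0,-0.001,0,0,0],[0,-0.001,0,0,0],[0,-0.001,0,0,0],[0,-0.001,0,0,0],[0,-0.001,0,0,0],[0,-0.001,0,0,0],[0,-0.001,0,0,0],[0,-0.001,0,0,0],[0,-0.0005,0,0,0],[0,-0.0005,0,0,0],[0,-0.0005,0,0,0],[0,-0.0005,0,0,0]]]'; python3 -c "
from h import *
st()
P={'scene':vision.snapshot('scene')}
for k,v in tubefit(P,[.6462,-.016,-.2]).items(): print(k,'plate',np.round(toplate(v[0]),4),'relyaw',round(v[0][2]-YAW,3),round(v[1],3))
st()"
```

```text
clock: 19.88
tool_pos: [0.6434, -0.0199, 0.0884]
orientation: [179.9, -0.0, -98.9]
force: [-2.7, 0.5, 0.7]
opening: 0.0874
t 19.88 plate xy [0.0367 0.0058] z 0.0884 ori [ 1.7993e+02 -2.0000e-02 -9.8940e+01] F plate [-2.74  0.04  0.65] open 0.0874
scene plate [0.0348 0.0051] relyaw -0.064 0.851
t 19.98 plate xy [0.0368 0.0058] z 0.0884 ori [ 1.7994e+02 -1.0000e-02 -9.8940e+01] F plate [-2.64 -0.11  1.77] open 0.0877
```

```bash
python3 -m handwheel '[[[0,-0.0004,0,0,0],[0,-0.0004,0,0,0],[0,-0.0004,0,0,0],[0,0,0,0,0]]]'; python3 -c "
from h import *
st()
P={'scene':vision.snapshot('scene')}
for k,v in tubefit(P,[.6462,-.016,-.2]).items(): print(k,'plate',np.round(toplate(v[0]),4),'relyaw',round(v[0][2]-YAW,3),round(v[1],3))
st()
p=P['scene'];cv2.imwrite('pics/scene9.png',cv2.resize(p['color'][190:370,200:400,::-1],None,fx=4,fy=3.3,interpolation=cv2.INTER_CUBIC))
"
```

```text
clock: 20.32
tool_pos: [0.6442, -0.0203, 0.0884]
orientation: [179.9, -0.0, -98.9]
force: [-5.1, -0.1, 3.3]
opening: 0.0876
t 20.32 plate xy [0.0377 0.0055] z 0.0884 ori [ 1.799e+02 -4.000e-02 -9.893e+01] F plate [-5.06 -0.89  3.27] open 0.0876
scene plate [0.0348 0.0044] relyaw -0.029 0.865
t 20.42 plate xy [0.0377 0.0055] z 0.0885 ori [ 1.7991e+02 -4.0000e-02 -9.8940e+01] F plate [-4.79 -1.37  3.21] open 0.088
```

View pics/scene9.png

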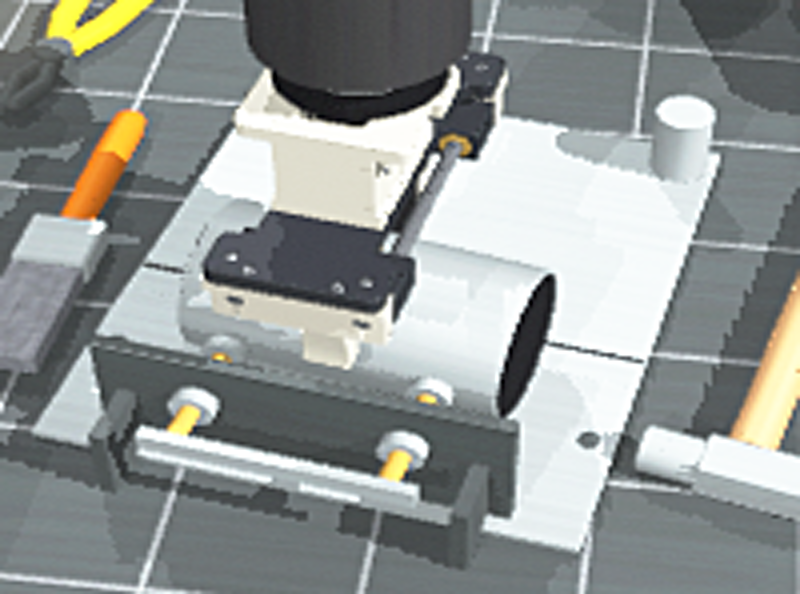

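```bash
python3 -m handwheel '[[[0,0.001,0,0,0],[0,0.001,0,0,0],[0,0.0005,0,0,0],[0,0,-0.004,0,0],[0,0,-0.008,0,0],[0,0,-0.02,0,0],[0,0,-0.035,0,0],[0,0,-0.035,0,0]]]'; python3 -c "
from h import *
st()
P={'scene':vision.snapshot('scene')}
for k,v in tubefit(P,[.6462,-.016,-.2]).items(): print(k,'plate',np.round(toplate(v[0]),4),'relyaw',round(v[0][2]-YAW,3),round(v[1],3))
st()
p=P['scene'];cv2.imwrite('pics/scene10.png',cv2.resize(p['color'][190:370,200:400,::-1],None,fx=4,fy=3.3,interpolation=cv2.INTER_CUBIC))
"
```

```text
clock: 21.08
tool_pos: [0.6424, -0.0197, 0.1917]
orientation: [179.9, -0.0, -98.9]
force: [0.8, 0.1, -0.1]
opening: 0.0878
t 21.08 plate xy [0.0357 0.0058] z 0.1917 ori [ 1.7994e+02 -4.0000e-02 -9.8920e+01] F plate [ 0.74  0.19 -0.07] open 0.0878
scene plate [0.0326 0.0042] relyaw -0.054 0.112
t 21.18 plate xy [0.0399 0.0068] z 0.1985 ori [-1.7932e+02  1.6000e-01 -9.8850e+01] F plate [ 0.54 -0.04  0.87] open 0.0875
```

View pics/scene10.png

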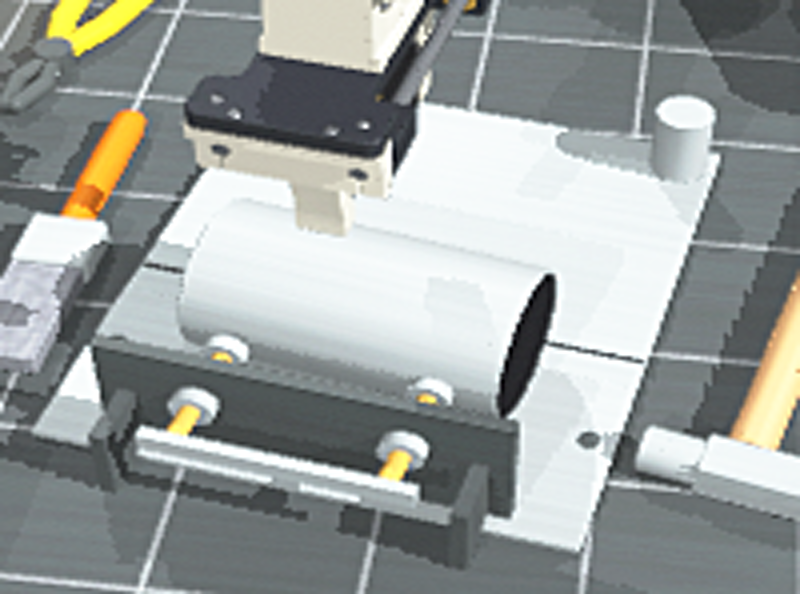

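```bash
python3 -m handwheel '[[[0,0.024,0,0,0],[0,0.024,0,0,0],[0,0.024,0,0,0],[0,0,0,-0.1208,0],[0,0,0,-0.1208,0],[0,0,0,-0.1208,0],[0,0,0,-0.1208,0],[0,0,0,-0.1208,0],[0,0,0,-0.1208,0],[0,0,0,-0.1208,0],[0,0,0,-0.1208,0],[0,0,0,-0.1208,0],[0,0,0,-0.1208,0],[0,0,0,-0.1208,0],[0,0,0,-0.1208,0],[0,0,0,-0.1208,0],[0,0,0,0,0],[0,0,0,0,0]]]'; python3 -c "
from h import *
st();tube()"
```

```text
clock: 22.68
tool_pos: [0.5719, -0.0083, 0.1912]
orientation: [-180.0, -0.1, -9.2]
force: [-0.7, 0.3, 0.4]
opening: 0.0878
t 22.68 plate xy [-0.0357  0.0061] z 0.1912 ori [-1.7997e+02 -7.0000e-02 -9.1600e+00] F plate [-0.71  0.16  0.45] open 0.0878
scene plate [0.0345 0.0052] relyaw -0.049 0.073
top plate [ 0.0623 -0.0279] relyaw -0.135 21.691
scene+top plate [0.0367 0.0027] relyaw -0.042 21.814
```

```bash
python3 -m handwheel '[[[0,0.006,0.02,0,0],[0,0,0.03,0,0],[0,0,0.03,0,0],[0,0,0.025,0,0],[0,0,0.015,0,0],[0,0,0.006,0,0],[0.002,0,0,0,0],[0.002,0,0,0,0],[0.002,0,0,0,0],[0.001,0,0,0,0],[0.001,0,0,0,0],[0.001,0,0,0,0]]]'; python3 -c "
from h import *
st()"
```

```text
clock: 23.88
tool_pos: [0.58, -0.0157, 0.0654]
orientation: [-180.0, -0.1, -9.0]
force: [0.4, -1.1, 0.0]
opening: 0.0874
t 23.88 plate xy [-0.0266  0.0001] z 0.0654 ori [-1.7996e+02 -7.0000e-02 -8.9600e+00] F plate [ 0.59 -1.03  0.01] open 0.0874
```

```bash
python3 -m handwheel '[[[0.001,0,0,0,0],[0.0005,0,0,0,0],[0.0005,0,0,0,0],[0.0005,0,0,0,0],[0.0005,0,0,0,0],[0.0005,0,0,0,0],[0,0,0,0,0]]]'; python3 -c "
from h import *
st()"
```

```text
clock: 24.47
tool_pos: [0.5827, -0.0164, 0.0644]
orientation: [180.0, 0.0, -9.0]
force: [-0.9, -0.8, -0.1]
opening: 0.0876
t 24.47 plate xy [-0.0237 -0.0002] z 0.0644 ori [ 1.7999e+02  3.0000e-02 -8.9600e+00] F plate [-0.77 -0.89 -0.14] open 0.0876
```

```bash
python3 -m handwheel '[[[0.0005,0,0,0,0],[0.0005,0,0,0,0],[0.0005,0,0,0,0],[0.0005,0,0,0,0],[0,0,0,0,0]]]'; python3 -c "
from h import *
st()"; python3 -m handwheel '[[[0.0005,0,0,0,0],[0.0005,0,0,0,0],[0.0005,0,0,0,0],[0,0,0,0,0]]]'; python3 -c "
from h import *
st()"
```

```text
clock: 24.88
tool_pos: [0.585, -0.0166, 0.0645]
orientation: [-180.0, -0.0, -9.0]
force: [-0.5, -0.3, -0.0]
opening: 0.0874
t 24.88 plate xy [-0.0214 -0.0001] z 0.0645 ori [-180.     -0.     -8.95] F plate [-0.41 -0.32 -0.02] open 0.0874
clock: 25.22
tool_pos: [0.5865, -0.0169, 0.0646]
orientation: [-180.0, -0.0, -8.9]
force: [-1.7, -0.6, -0.2]
opening: 0.0877
t 25.22 plate xy [-0.0199 -0.    ] z 0.0646 ori [-1.80e+02 -1.00e-02 -8.95e+00] F plate [-1.56 -0.87 -0.23] open 0.0877
```

```bash
python3 -m handwheel '[[[0.0005,0,0,0,0],[0.0005,0,0,0,0],[0.0003,0,0,0,0],[0,0,0,0,0],[0,0,0,0,0]]]'; python3 -c "
from h import *
st()"
```

```text
clock: 25.63
tool_pos: [0.5877, -0.0171, 0.0646]
orientation: [-180.0, -0.0, -8.9]
force: [-0.6, -0.7, -0.2]
opening: 0.0873
t 25.63 plate xy [-0.0187 -0.0001] z 0.0646 ori [-1.80e+02 -1.00e-02 -8.95e+00] F plate [-0.48 -0.83 -0.15] open 0.0873
```

```bash
python3 -m handwheel '[[[0.0004,0,0,0,0],[0.0004,0,0,0,0],[0.0004,0,0,0,0],[0,0,0,0,0],[0,0,0,0,0]]]'; python3 -c "
from h import *
st()
P={'scene':vision.snapshot('scene')}
for k,v in tubefit(P,[.6462,-.016,-.2]).items(): print(k,'plate',np.round(toplate(v[0]),4),'relyaw',round(v[0][2]-YAW,3),round(v[1],3))
st()"
```

```text
clock: 26.05
tool_pos: [0.5887, -0.0173, 0.0645]
orientation: [180.0, 0.0, -9.0]
force: [-2.7, -0.6, 0.8]
opening: 0.0878
t 26.05 plate xy [-0.0177 -0.0001] z 0.0645 ori [ 1.7999e+02  2.0000e-02 -8.9600e+00] F plate [-2.55 -1.03  0.83] open 0.0878
scene plate [0.0368 0.0045] relyaw -0.004 0.102
t 26.15 plate xy [-0.0177 -0.0001] z 0.0645 ori [ 1.80e+02  2.00e-02 -8.96e+00] F plate [-2.4  -0.34  1.22] open 0.0876
```

```bash
python3 -m handwheel '[[[0.0004,0,0,0,0],[0.0004,0,0,0,0],[0,0,0,0,0],[0,0,0,0,0]]]'; python3 -c "
from h import *
st()"
```

```text
clock: 26.48
tool_pos: [0.5888, -0.0174, 0.0644]
orientation: [180.0, 0.1, -9.0]
force: [-5.5, 1.8, 3.7]
opening: 0.0876
t 26.48 plate xy [-0.0176 -0.0002] z 0.0644 ori [ 1.7998e+02  9.0000e-02 -8.9800e+00] F plate [-5.69  0.94  3.67] open 0.0876
```

```bash
python3 -m handwheel '[[[0.0004,0,0,0,0],[0.0004,0,0,0,0],[0.0003,0,0,0,0],[0,0,0,0,0]]]'; python3 -c "
from h import *
st()"
```

```text
clock: 26.82
tool_pos: [0.5889, -0.0176, 0.0642]
orientation: [180.0, 0.2, -9.0]
force: [-8.7, 2.2, 4.9]
opening: 0.0878
t 26.82 plate xy [-0.0175 -0.0004] z 0.0642 ori [179.97   0.19  -9.  ] F plate [-8.9   0.78  4.86] open 0.0878
```

```bash
python3 -m handwheel '[[[0.0004,0,0,0,0],[0.0004,0,0,0,0],[0.0003,0,0,0,0],[0,0,0,0,0]]]'; python3 -c "
from h import *
st()"; python3 -m handwheel '[[[0,0,0,0,0],[0,0,0,0,0],[0,0,0,0,0],[0,0,0,0,0],[0,0,0,0,0],[0,0,0,0,0],[0,0,0,0,0],[0,0,0,0,0],[0,0,0,0,0],[0,0,0,0,0],[0,0,0,0,0],[0,0,0,0,0],[0,0,0,0,0],[0,0,0,0,0],[0,0,0,0,0],[0,0,0,0,0]]]'; python3 -c "
from h import *
st()
P={'scene':vision.snapshot('scene')}
for k,v in tubefit(P,[.6462,-.016,-.2]).items(): print(k,'plate',np.round(toplate(v[0]),4),'relyaw',round(v[0][2]-YAW,3),round(v[1],3))"
```

```text
clock: 27.15
tool_pos: [0.589, -0.0178, 0.064]
orientation: [179.9, 0.3, -9.0]
force: [-11.2, 4.4, 6.2]
opening: 0.0877
t 27.15 plate xy [-0.0174 -0.0006] z 0.064 ori [179.95   0.29  -9.03] F plate [-11.76   2.65   6.21] open 0.0877
clock: 28.48
tool_pos: [0.589, -0.0177, 0.064]
orientation: [179.9, 0.3, -9.0]
force: [-11.0, 3.9, 6.8]
opening: 0.0877
t 28.48 plate xy [-0.0173 -0.0005] z 0.064 ori [179.95   0.28  -9.03] F plate [-11.49   2.17   6.79] open 0.0877
scene plate [0.0369 0.0044] relyaw -0.017 0.077
```

```bash
python3 -m handwheel '[[[0,0,-0.0002,0,0],[0,0,-0.0002,0,0],[0,0,0,0,0]]]'; python3 -c "
from h import *
st()"
```

```text
clock: 28.83
tool_pos: [0.589, -0.0178, 0.0641]
orientation: [180.0, 0.3, -9.0]
force: [-9.9, 3.1, 4.5]
opening: 0.0877
t 28.83 plate xy [-0.0174 -0.0006] z 0.0641 ori [179.95   0.29  -9.04] F plate [-10.22   1.55   4.45] open 0.0877
```

```bash
python3 -m handwheel '[[[0,0,-0.0003,0,0],[0.0002,0,-0.0003,0,0],[0.0002,0,-0.0001,0,0],[0,0,0,0,0],[0,0,0,0,0]]]'; python3 -c "
from h import *
st()"
```

```text
clock: 29.25
tool_pos: [0.589, -0.0178, 0.0642]
orientation: [180.0, 0.3, -9.0]
force: [-9.7, 3.0, 1.0]
opening: 0.0877
t 29.25 plate xy [-0.0173 -0.0006] z 0.0642 ori [179.95   0.34  -9.05] F plate [-10.01   1.49   1.02] open 0.0877
```

```bash
python3 -m handwheel '[[[0.0003,0,0,0,0],[0.0003,0,0,0,0],[0,0,0,0,0],[0,0,0,0,0],[0,0,0,0,0],[0,0,0,0,0],[0,0,0,0,0],[0,0,0,0,0],[0,0,0,0,0],[0,0,0,0,0],[0,0,0,0,0],[0,0,0,0,0],[0,0,0,0,0],[0,0,0,0,0],[0,0,0,0,0],[0,0,0,0,0]]]'; python3 -c "
from h import *
st()"
```

```text
clock: 30.58
tool_pos: [0.589, -0.0178, 0.0642]
orientation: [179.9, 0.4, -9.1]
force: [-12.2, 5.5, 2.7]
opening: 0.0878
t 30.58 plate xy [-0.0173 -0.0006] z 0.0642 ori [179.94   0.39  -9.05] F plate [-12.87   3.59   2.74] open 0.0878
```

```bash
python3 -m handwheel '[[[-0.0005,0,0,0,0],[-0.0005,0,0,0,0],[-0.0005,0,0,0,0],[-0.0005,0,0,0,0],[-0.0005,0,0,0,0],[-0.0005,0,0,0,0],[-0.001,0,0,0,0],[-0.001,0,0,0,0],[-0.003,0,0,0,0],[-0.006,0,0,0,0],[-0.01,0,0,0,0],[-0.012,0,-0.01,0,0],[0,0,-0.03,0,0],[0,0,-0.03,0,0],[0,0,-0.03,0,0],[-0.03,0,0,0,0],[-0.03,0,0,0,0],[0,0,0,0,0],[0,0,0,0,0],[0,0,0,0,0]]]'; python3 -c "
from h import *
st();tube()
P={n:vision.snapshot(n) for n in ['scene','top']}
p=P['scene'];cv2.imwrite('pics/scene11.png',cv2.resize(p['color'][190:370,200:400,::-1],None,fx=4,fy=3.3,interpolation=cv2.INTER_CUBIC))
p=P['top'];cv2.imwrite('pics/top11.png',p['color'][:,:,::-1])
"
```

```text
clock: 32.25
tool_pos: [0.4982, -0.0027, 0.1664]
orientation: [-180.0, -0.1, -8.9]
force: [0.9, 0.4, -0.5]
opening: 0.0879
t 32.25 plate xy [-0.1094  0.0003] z 0.1664 ori [-1.7996e+02 -1.1000e-01 -8.9000e+00] F plate [ 0.84  0.52 -0.5 ] open 0.0879
scene plate [0.0361 0.004 ] relyaw -0.012 0.098
top plate [ 0.0404 -0.0271] relyaw -0.019 6.068
scene+top plate [0.042  0.0003] relyaw -0.053 6.222
```

View pics/scene11.png

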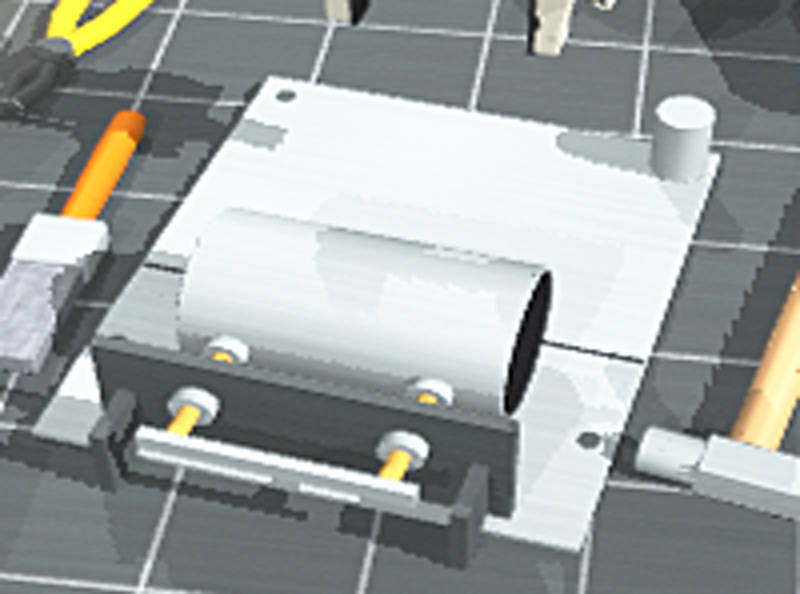

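View pics/top11.png

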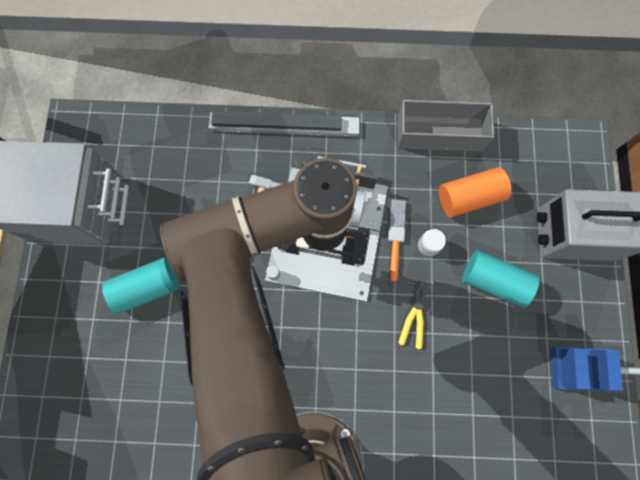

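```bash
python3 -c "
from h import *
from plant import close_job
P={'scene':vision.snapshot('scene')}
for k,v in tubefit(P,[.6462,-.016,-.2]).items(): print(k,'plate',np.round(toplate(v[0]),4),'relyaw',round(v[0][2]-YAW,3),round(v[1],3))
close_job();st()"
```

```text
scene plate [0.0365 0.005 ] relyaw 0.001 0.099
the job is handed in; nothing more can be done
the job is handed in; nothing more can be done
```

The tube is home against both stop screws and the job is handed in, at about 32 s on the clock. No verdict was reported.

1. **To the marker line:** I pushed the tube from behind with the open fingers. I then straddled it loosely with the jaws, without gripping, and brought it to rest on the line for about a second. The measured offset was about -1 to -3 mm, with about 2 mm uncertainty.
2. **Onto the screws:** still straddling it, I eased it over the crest and down onto the screws. It arrived skewed by about 0.05 rad, touching one screw first. I pushed from behind with both fingers until it was square.
3. **Pressing home:** I held it at about 12 N for over a second, in two holds. During the first, the wrist also read about 7 N vertical, so some of the push may not have reached the stop. I reduced that to about 3 N and pressed again at about 13 N. The highest push read was under 13 N.

**Last checks:**
- **Tube:** the scene camera put its axis about 36 mm past the line and within about 0.02 rad of square. It was at rest, with the screw heads visibly touching it.
- **Bystanders:** they looked unmoved in the pictures, but I did not measure them one by one.

**Disagreements and problems:**
- **Top camera:** the arm blocked its view after the first measurement, so later tube positions rest on the scene camera and the arm's own position.
- **Home position:** it came out at about 36 mm, while an early look at the screw heads had suggested about 42 mm. Both are within the stated range.
- **Jam at the line:** at the end of the move to the line, the straddling jaws jammed lightly on the tube (about 6 N sideways, 11 N up). I freed it by backing off and lowering the jaws.

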